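# Take the drying pile apart and put each thing in its holder

### The arm

A 6-joint arm with a two-finger parallel gripper is mounted at the origin on a cart in front of the work surface, level with it; the furniture and walls round the work are solid. World frame = base frame: x ahead of the robot, y to its left, z up, the work surface at z = 0. Lengths are in m, angles in rad, forces in N, time in s.
With the tool pointing down it reaches from about 0.3 to 0.775 m from the base axis. Payload 14.6 kg.
Tool frame: the origin (TCP) lies at the very end of the fingers, on their centre line; the grasp point (between the pads) lies 19 mm behind it; z points along the fingers, y is the line along which they close (so a half turn about z gives the same grasp; the last joint's range is limited). The gripper opens to 94 mm and grips with 3 to 60 N. Pads are 16 mm wide; open, the fingers measure 119 mm over their backs; the gripper's body (75 mm by 177 mm) begins 78 mm behind the grasp point.
Start: joints at [-1.374, 0.3, 1.521, -0, 1.321, -0.067], TCP at [0.143, -0.531, 0.205] pointing down, gripper open.
Joint ranges: [-3.03, 3.03], [-0.79, 2.21], [0.23, 2.52], [-1.04, 4.18], [0, 3.07], [-2.55, 2.55]. Speed limits (rad/s): [2.22, 2.22, 2.57, 3.14, 3.14, 3.14].

### API

Orientations are given as [roll, pitch, yaw] about the fixed x, y, z axes, in that order (R = Rz(yaw) Ry(pitch) Rx(roll)).
In Python, from station import ctrl, camera, camera_info, finder gives the robot as it stands.
- The arm moves only by the tool carry_out, never from a script. Its argument "motion" is a list of rows, each a list of 2 entries, a list of its own where there are three numbers: the shift along the tool's x, y, z as a fraction of full scale, then the turn about the tool's z as a fraction of full scale. A call has 1 to 12 rows; each row is the pose to reach, as a shift and turn from the pose commanded when the call began, along the tool's axes at that moment, turning the shorter way round; what a row does not reach only later rows make up. Full scale, the value 1, is 200 mm for a shift and 360 degrees for a turn. A row lasts 1/10 s, in which the tool goes at most 50 mm and 8.59 degrees, less where a joint would pass 70% of its speed; a pose out of reach is approached as far as the arm can. A call with a number of a shift or a turn outside -1 to 1 is refused whole. A call with a gripper value outside its range is refused whole. "hand" is the closure, from -1 (fully open) to 1 (shut), set as the call begins (left out, the last holds). The fingers move at their own pace and stop on an object; "force" is the grip in N (left out, the last holds). Time passes only in rows, so rows that repeat a pose let the fingers close. It gives the time, the measured TCP pose, the force, the opening and the grip force at its end, in the units of the state.
- ctrl.get_obs(): the state, without advancing time (a new reading comes with each control period).
- camera(name): name is "scene" or "top"; returns (picture, depth): 420x560x3 uint8, blue, green, red; 420x560 float32, m along the optical axis (not along the pixel's ray), 0 where there is no reading.
- camera_info(name): a dict with "camera_matrix" (3x3 intrinsics, pixels), "origin" and "attitude" of the camera in the world. Camera axes: x right, y down, z forward; pixel columns grow to the right and rows downward; lengths in m; the calibration is good to about 2 mm. A picture is of the moment at which its call begins. camera_info takes no time and is no camera call.
- ctrl.hand_in(): hands the job in; it is judged then, once.
Trained networks look in the newest picture that a camera, given by its name, has taken for a name from the list of things; names that differ only in an ending like _2 or _b are one class to them, and where a whole thing is asked for, a point or a joint stands for the part that bears it (a point fixed in the world has none). Each returns a list of dicts, best first, with "conf" (0 to 1); they miss things now and then, are a little off and sometimes report something else, mostly with a low value. They report only what shows in the picture. A call takes as long as a camera call. They do not tell look-alikes from the thing itself.
- finder.boxes_of(camera, query): "location" ([column, row] in pixels, amid what is visible of it).
- finder.cut_out(camera, query): "mask" (420x560 bool, what is visible of it) and "location" ([column, row] in pixels, amid what is visible of it).
- finder.pinpoint(camera, query): "location" ([column, row] in pixels: a listed point, or the origin of a listed thing).
The state is a dict: "time_s": time; "qpos": joint angles; "joint_vel": joint speeds; "tau": joint torques, N m; "ee_pos": TCP position; "eef_rot": TCP orientation; "force": force on the tool from outside, world axes, zero at the start; "moment": the same for the moment, N m; "grip_width": finger opening in m; "grip_force": force on a finger pad.
Only numpy, scipy, OpenCV 4.12 (cv2) and the standard library are available. Lean on these libraries where they do the work, as an engineer would, in place of code of your own. Each camera call takes 0.05 s, during which the arm holds its last target. There are 200 camera calls.

### The job

The model pillar box was left to dry on top of a pile: it stands on a paint tinlet, which stands on a roll of masking tape, which lies on the flat wheel tin. Take the pile apart and set each thing the right way up and flat on the floor of the plywood holder made for its shape: the pillar box in the small square one, the tinlet in the small round one, the tape roll in the large round one and the wheel tin in the rectangular one. Never let the pillar box or the tinlet tip over, and do not shift the double-deck bus or the white pickup parked nearby.

Things in the scene. Friction and masses are not known exactly. Their poses are not given: they have to be found in the camera images.
- wheel_tin: flat closed tin with a dark red lid, 58 (x) x 84 (y) x 21 (z) mm, solid, the bottom of the pile. Origin at the centre of its underside, z up, y along its length; grasp across x
- tape_roll: roll of masking tape lying flat on the wheel tin, 50 mm diameter, 12 mm high, to be gripped across its outside (treat its hole as closed). Origin at the centre of its underside, z up
- tinlet: small round paint tinlet standing on the tape roll, 33 mm diameter, 34 mm high. Origin at the centre of its underside, z up
- pillar_box: tiny round model pillar box (post box) standing on the tinlet's lid, 10 mm diameter, 21 mm high, 12 g. Origin at the centre of its underside, z up
- tin_holder: fixed rectangular pale plywood tray, 82 (x) x 108 (y) mm outside, 74 x 100 mm inside, for the wheel tin (lengths the same way). Floor 8 mm above the origin, rim top 11 mm above it. Origin at the centre of its underside on the board, z up
- tape_holder: fixed large round pale plywood dish, 74 mm diameter outside, 66 mm inside, for the tape roll. Floor 8 mm above the origin, rim top 11 mm above it. Origin at the centre of its underside on the board
- tinlet_holder: fixed small round pale plywood dish, 57 mm diameter outside, 49 mm inside, for the tinlet. Floor 8 mm above the origin, rim top 11 mm above it. Origin at the centre of its underside on the board
- pillar_holder: fixed small square pale plywood tray, 34 x 34 mm outside, 26 x 26 mm inside, for the pillar box. Floor 8 mm above the origin, rim top 11 mm above it. Origin at the centre of its underside on the board
- bus_red: bystander: die-cast double-deck bus, 33 (x) x 110 (y) x 57 (z) mm, loose. Origin at the centre of its underside
- pickup_white: bystander: small white pickup truck, 24 (x) x 62 (y) x 23 (z) mm, loose, standing across the road. Origin at the centre of its underside
Things that resemble listed ones, but are neither listed nor needed, are in the scene too. Leave any orange or turquoise look-alike of the tape_roll alone. What is shaped like the tinlet but black is not meant.

How it is judged:
By the outcome, as a careful person would: the job done as asked, in the order asked, and still so for the second after the job is handed in, with the robot touching nothing.
It also fails if it takes over 109 s, if anything falls off the work surface, if the arm or the gripper's body presses on something with over 40 N, if the wrist force passes 120 N, or if a joint passes its speed limit or range.

## Working session

There is one attempt and no reset: what is moved stays moved. The work goes in short steps, Python scripts to look and compute and a tool call to move; the robot and the scene stay as the last step left them, time stands still between calls to the robot, and variables do not carry over. Pictures are saved under pics/ and viewed, at most 14 in all, crops included, and the job is handed in when it is done.

Besides the shell and the picture viewer there is one more tool, called after "Request:" as a command line: name --argument value ..., lists and objects as JSON in quotes. carry_out: Moves the arm, as the interface text tells. Its arguments: {"type":"object","properties":{"motion":{"type":"array","items":{"type":"array"}},"hand":{"type":"number"},"force":{"type":"number"}},"required":["motion"]}

```bash
mkdir -p pics; ls
cat > h.py <<'E'
import numpy as np, cv2
from station import ctrl, camera, camera_info, finder
from scipy.spatial.transform import Rotation as R
def rot(a):
    a=np.array(a,float)
    if a.shape==(3,3): return a
    if a.size==3: return R.from_euler('xyz',a).as_matrix()
    return R.from_quat(a).as_matrix()
def world(name,depth,mask=None):
    i=camera_info(name);K=np.array(i['camera_matrix']);Rm=rot(i['attitude'])
    v,u=np.mgrid[:420,:560]
    p=np.stack([(u-K[0,2])/K[0,0]*depth,(v-K[1,2])/K[1,1]*depth,depth],-1)
    return p@Rm.T+np.array(i['origin'])
E
python3 - <<'E'
from h import *
for n in ("scene","top"):
    im,d=camera(n); cv2.imwrite(f'pics/{n}0.png',im); np.save(f'pics/{n}0.npy',d)
    print(n,camera_info(n))
    W=world(n,d)
    for q in "wheel_tin tape_roll tinlet pillar_box tin_holder tape_holder tinlet_holder pillar_holder bus_red pickup_white".split():
        for r in finder.cut_out(n,q)[:4]:
            m=r['mask']&(d>0); P=W[m]
            if r['conf']>.2: print(q,round(r['conf'],2),np.round(r['location']),m.sum(),np.round(np.median(P,0),3),np.round(np.percentile(P,2,0),3),np.round(np.percentile(P,98,0),3))
print(ctrl.get_obs())
E
```

```text
pics
scene {'camera_matrix': array([[439.83756504,   0.        , 274.31191426],
       [  0.        , 439.83756504, 210.51360445],
       [  0.        ,   0.        ,   1.        ]]), 'origin': array([ 0.12996145, -0.56261192,  0.91394253]), 'attitude': array([-2.42311712,  0.00790044, -0.70538697])}
wheel_tin 0.58 [277. 253.] 327 [ 0.544 -0.078  0.018] [ 0.526 -0.093  0.004] [ 0.582 -0.01   0.022]
wheel_tin 0.48 [181. 147.] 531 [0.575 0.4   0.045] [0.567 0.36  0.001] [0.599 0.467 0.058]
tape_roll 0.8 [334. 220.] 247 [ 0.738 -0.091  0.009] [ 0.714 -0.114 -0.002] [ 0.759 -0.069  0.013]
tape_roll 0.67 [275. 248.] 121 [ 0.543 -0.068  0.03 ] [ 0.529 -0.077  0.021] [ 0.571 -0.035  0.034]
tape_roll 0.66 [250. 280.] 340 [ 0.459 -0.081  0.009] [ 0.435 -0.105 -0.003] [ 0.481 -0.058  0.014]
tinlet 0.53 [305. 199.] 166 [0.715 0.006 0.025] [ 0.706 -0.004 -0.002] [0.733 0.027 0.034]
tinlet 0.45 [276. 240.] 155 [ 0.548 -0.061  0.058] [ 0.538 -0.069  0.035] [ 0.566 -0.046  0.067]
tin_holder 0.84 [318. 304.] 1653 [ 0.529 -0.243  0.007] [ 0.486 -0.295 -0.001] [ 0.574 -0.187  0.011]
tape_holder 0.96 [
[... 2253 characters left out ...]
.028 0.006] [0.574 0.088 0.025]
{'time_s': 1.1, 'qpos': array([-1.37360053e+00,  2.99887840e-01,  1.52100738e+00, -3.94248503e-05,
        1.32066803e+00, -6.65975580e-02]), 'joint_vel': array([-0.00260295,  0.00026417, -0.00079155, -0.00021421,  0.00178831,
        0.00103129]), 'tau': array([-1.29290889e-03, -5.31663322e+01, -3.52915657e+01,  7.09048798e-02,
        2.14843842e-02, -4.57536345e-06]), 'ee_pos': array([ 0.14339703, -0.53097275,  0.20544913]), 'eef_rot': array([3.14156585e+00, 4.00708107e-05, 2.63803107e-01]), 'force': array([-0.47609716, -0.11048077,  0.4083034 ]), 'moment': array([ 0.02116636, -0.02925588,  0.00689712]), 'grip_force': 0.0, 'grip_width': 0.09417707529708252}
```

Run:
```python
import cv2
a=cv2.imread('pics/scene0.png'); b=cv2.imread('pics/top0.png')
cv2.imwrite('pics/a.png',cv2.resize(a[120:395,150:430],None,fx=2.15,fy=2.15,interpolation=cv2.INTER_CUBIC))
cv2.imwrite('pics/b.png',cv2.resize(b[140:300,120:460],None,fx=2.35,fy=2.35,interpolation=cv2.INTER_CUBIC))
```

```text
(no output)
```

View pics/a.png

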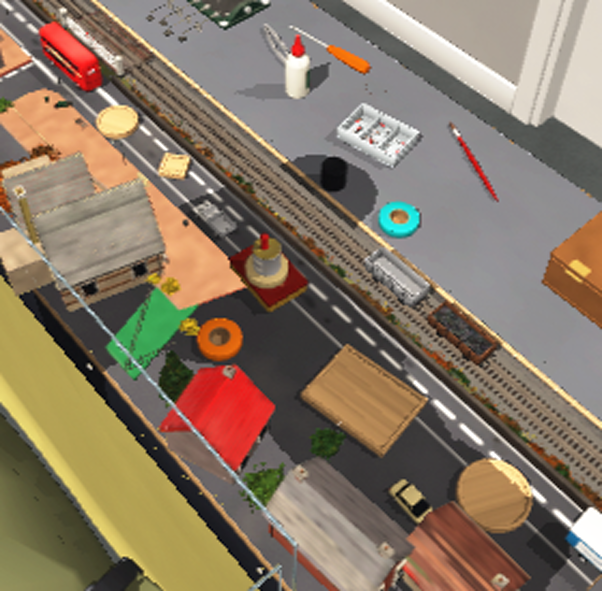

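View pics/b.png

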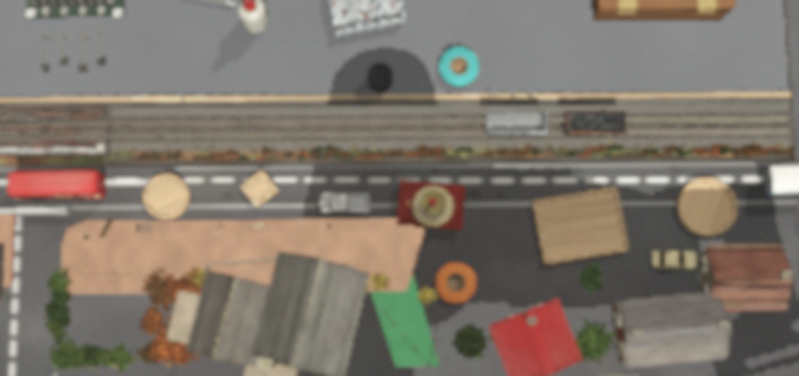

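```bash
cat > m.py <<'E'
from h import *
import sys
def fit(P,lo,hi,c,r):
    s=P[(P[:,2]>lo)&(P[:,2]<hi)&(np.hypot(P[:,0]-c[0],P[:,1]-c[1])<r)]
    if len(s)<4: return len(s)
    (cx,cy),rad=cv2.minEnclosingCircle((s[:,:2]*1000).astype(np.float32))
    rc=cv2.minAreaRect((s[:,:2]*1000).astype(np.float32))
    return len(s),'circ',np.round([cx,cy,rad],1),'rect',np.round(rc[0],1),np.round(rc[1],1),round(rc[2],1),'mean',np.round(s.mean(0)*1000,1)
E
python3 - <<'E'
from m import *
for n in ("scene","top"):
    W=world(n,np.load(f'pics/{n}0.npy'));P=W.reshape(-1,3)
    print(n)
    print('pillar',fit(P,.072,.11,(.553,-.052),.02))
    print('tinlet',fit(P,.055,.074,(.553,-.052),.03))
    print('tape',fit(P,.026,.04,(.553,-.052),.035))
    print('tin',fit(P,.014,.027,(.556,-.052),.06))
    print('tin_h',fit(P,.005,.018,(.531,-.241),.07))
    print('tape_h',fit(P,.005,.018,(.553,-.402),.043))
    print('tinl_h',fit(P,.005,.018,(.571,.283),.036))
    print('pil_h',fit(P,.005,.018,(.580,.165),.026))
    # height map 3cm
    print('hmax(mm) rows x .30-.74 step .04; cols y .5..-.56 step .04')
    for x in np.arange(.3,.76,.04):
        print('%.2f'%x,*['%4d'%(1000*P[(abs(P[:,0]-x)<.02)&(abs(P[:,1]-y)<.02)][:,2].max(initial=-.01)) for y in np.arange(.5,-.58,-.04)])
E
```

```text
scene
pillar (18, 'circ', array([553.6, -50.1,   5.7]), 'rect', array([552.6, -49.4]), array([10.3,  7.3]), 50.0, 'mean', array([552.3, -50.7,  81.1]))
tinlet (123, 'circ', array([553.8, -53. ,  16.8]), 'rect', array([553.7, -53.4]), array([32.6, 29.4]), 49.6, 'mean', array([552.2, -55.3,  63.3]))
tape (155, 'circ', array([552.6, -53.6,  25.5]), 'rect', array([549.7, -55.6]), array([43.8, 47.8]), 48.2, 'mean', array([546.2, -59.9,  31.3]))
tin (331, 'circ', array([562.8, -51.1,  52.9]), 'rect', array([570.7, -51.1]), array([85.7, 87.4]), 85.8, 'mean', array([551.1, -62. ,  19.2]))
tin_h (1359, 'circ', array([ 528.4, -241. ,   67.4]), 'rect', array([ 517. , -242.4]), array([111.4, 108.8]), 9.1, 'mean', array([ 526.4, -242.2,    7.7]))
tape_h (778, 'circ', array([ 553.2, -402.3,   37.4]), 'rect', array([ 552.9, -402.3]), array([72.8, 72.4]), 22.5, 'mean', array([ 552.8, -403. ,    7.6]))
tinl_h (180, 'circ', array([569.6, 283.5,  31.6]), 'rect', array([570.4, 284.8]), array([57.9, 56.1]), 37.6, 'mean', array([569.8, 284.2,   7.7]))
pil_h (103, 'circ', array([581.4, 165.4,  22.6]), 'rec
[... 4057 characters left out ...]

0.58    7   62   64   62   45   16   18    9   15   14   13   25   23   61   71   28    7   14   15   17   16    8   16   18   44   49   48
0.62   41   44   54   54   42   22   20   22   22   21   23   22   22   21   19   20   22   21   21   20   22   21   22   19   18   43   44
0.66   13   17   20   15   15   14   17   19   15   14   16   16   15   15   16   25   43   43   41   41   39   15   15   14   14   16   10
0.70   11   11    9   10    8    9   11    7   10    9    8    8   41   29   21   14   10   10    8   10   10    9   10    9   10   10    9
0.74    8   10   13   11    6    9    9    6    6    7    7    6   41   31   16   18    8    5    9    6    6    6    6    6    7    6    8
```

Request:
carry_out --motion '[[[0.2,-0.137,-0.1],0],[[0.42,-0.288,-0.1],0],[[0.64,-0.438,-0.1],0],[[0.86,-0.588,-0.1],0],[[0.87,-0.595,-0.1],0]]' --hand 0.36 --force 10

```text
time_s: 1.6
ee_pos: [0.2823, -0.368, 0.2258]
eef_rot: [3.141, -0.001, 0.267]
force: [-0.4, -0.7, -0.7]
grip_width: 0.0576
grip_force: 0.0
```

Request:
carry_out --motion '[[[0.2,-0.137,0],0],[[0.42,-0.288,0],0],[[0.64,-0.438,0],0],[[0.86,-0.588,0],0],[[0.87,-0.595,0],0],[[0.87,-0.595,0],0]]'

```text
time_s: 2.2
ee_pos: [0.418, -0.2098, 0.2253]
eef_rot: [-3.142, 0.0, 0.266]
force: [-0.8, -0.1, -0.1]
grip_width: 0.03
grip_force: 0.0
```

```bash
cat > go.py <<'E'
from h import *
import sys
o=ctrl.get_obs(); p=np.array(o['ee_pos']); Rm=rot(o['eef_rot'])
a=[float(x) for x in sys.argv[1:]]
yaw=R.from_matrix(Rm).as_euler('xyz')[2]
print('t',round(o['time_s'],2),'p',np.round(p,4),'yaw',round(np.degrees(yaw),2),'w',round(o['grip_width'],4),'gf',round(o['grip_force'],1))
if a:
    d=Rm.T@(np.array(a[:3])-p)/.2
    print('shift',np.round(d,4),'turn',round(-((a[3]-np.degrees(yaw)+90)%180-90)/360,4))
E
python3 go.py .5533 -.050 .15 0
python3 - <<'E'
from m import *
W=[world(n,np.load(f'pics/{n}0.npy')).reshape(-1,3) for n in("scene","top")]
for P in W:
    print([(round(x,3),int(1000*np.median(P[(abs(P[:,0]-x)<.003)&(abs(P[:,1]+.05)<.05)][:,2]))) for x in np.arange(.58,.65,.006)])
    print([(round(y,3),int(1000*P[(abs(P[:,1]-y)<.004)&(abs(P[:,0]-.56)<.03)][:,2].max(initial=-.01))) for y in np.arange(-.43,-.5,-.008)])
E
```

```text
t 2.2 p [ 0.418  -0.2098  0.2253] yaw 15.26 w 0.03 gf 0.0
shift [ 0.8633 -0.5926  0.3766] turn 0.0424
[(np.float64(0.58), 18), (np.float64(0.586), 0), (np.float64(0.592), 0), (np.float64(0.598), 0), (np.float64(0.604), -1), (np.float64(0.61), 2), (np.float64(0.616), 13), (np.float64(0.622), 10), (np.float64(0.628), 2), (np.float64(0.634), 0), (np.float64(0.64), 0), (np.float64(0.646), 3)]
[(np.float64(-0.43), 11), (np.float64(-0.438), 11), (np.float64(-0.446), 3), (np.float64(-0.454), 2), (np.float64(-0.462), 3), (np.float64(-0.47), 2), (np.float64(-0.478), 42), (np.float64(-0.486), 41), (np.float64(-0.494), 41)]
[(np.float64(0.58), 19), (np.float64(0.586), 18), (np.float64(0.592), 0), (np.float64(0.598), 0), (np.float64(0.604), 0), (np.float64(0.61), 0), (np.float64(0.616), 13), (np.float64(0.622), 7), (np.float64(0.628), 3), (np.float64(0.634), 2), (np.float64(0.64), 0), (np.float64(0.646), 2)]
[(np.float64(-0.43), 14), (np.float64(-0.438), 14), (np.float64(-0.446), 9), (np.float64(-0.454), 7), (np.float64(-0.462), 7), (np.float64(-0.47), 7), (np.float64(-0.478), 44), (np.float64(-0.486), 44), (np.float64(-0.494), 46)]
```

Request:
carry_out --motion '[[[0.2,-0.137,0],0.01],[[0.42,-0.288,0.05],0.02],[[0.64,-0.438,0.15],0.03],[[0.8,-0.55,0.25],0.0424],[[0.8633,-0.5926,0.37],0.0424],[[0.8633,-0.5926,0.3766],0.0424],[[0.8633,-0.5926,0.3766],0.0424],[[0.8633,-0.5926,0.3766],0.0424]]'

```text
time_s: 3.0
ee_pos: [0.553, -0.0529, 0.1514]
eef_rot: [3.141, -0.002, -0.004]
force: [0.3, 0.3, 1.6]
grip_width: 0.0303
grip_force: 0.0
```

```bash
python3 go.py .5533 -.050 .0715 0
```

```text
t 3.0 p [ 0.553  -0.0529  0.1514] yaw -0.25 w 0.0303 gf 0.0
shift [ 0.0007 -0.0145  0.3995] turn -0.0007
```

Request:
carry_out --motion '[[[0,0,0.1],0],[[0,0,0.2],0],[[0,0,0.26],0],[[0,0,0.26],0],[[0,0,0.26],0]]'

```text
time_s: 3.5
ee_pos: [0.5534, -0.0516, 0.0992]
eef_rot: [3.141, -0.001, -0.003]
force: [-0.1, 0.2, -0.1]
grip_width: 0.0303
grip_force: 0.0
```

```bash
python3 go.py .5533 -.050 .0715 0
python3 - <<'E'
from h import *
im,d=camera('scene'); cv2.imwrite('pics/c.png',cv2.resize(im[190:290,220:330],None,fx=5,fy=5,interpolation=cv2.INTER_CUBIC))
E
```

```text
t 3.5 p [ 0.5534 -0.0516  0.0992] yaw -0.18 w 0.0303 gf 0.0
shift [-0.0007 -0.008   0.1387] turn -0.0005
```

View pics/c.png

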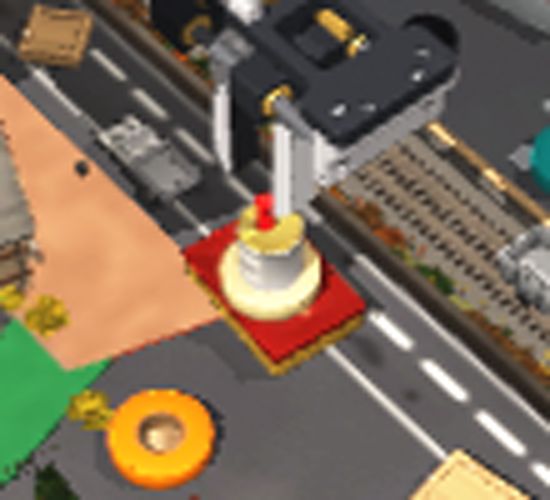

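Request:
carry_out --motion '[[[0,-0.006,0.05],0],[[0,-0.006,0.1],0],[[0,-0.006,0.138],0],[[0,-0.006,0.138],0],[[0,-0.006,0.138],0]]'

```text
time_s: 4.05
ee_pos: [0.5531, -0.0498, 0.0703]
eef_rot: [-3.142, 0.0, -0.003]
force: [-0.3, 0.2, -0.2]
grip_width: 0.0302
grip_force: 0.0
```

Request:
carry_out --motion '[[[0,0,0],0],[[0,0,0],0],[[0,0,0],0],[[0,0,0],0],[[0,0,0],0],[[0,0,0],0],[[0,0,0],0]]' --hand 1 --force 6

```text
time_s: 4.75
ee_pos: [0.5532, -0.0498, 0.0707]
eef_rot: [-3.142, -0.0, -0.003]
force: [-1.3, 0.2, 3.0]
grip_width: 0.0096
grip_force: 6.0
```

```bash
python3 go.py .581 .166 .12 0
```

```text
t 4.75 p [ 0.5532 -0.0498  0.0707] yaw -0.15 w 0.0096 gf 6.0
shift [ 0.1363 -1.0794 -0.2465] turn -0.0004
```

Request:
carry_out --motion '[[[0,0,-0.02],0],[[0,0,-0.06],0],[[0,0,-0.12],0],[[0.01,-0.06,-0.19],0],[[0.03,-0.16,-0.25],0],[[0.045,-0.3,-0.25],0],[[0.06,-0.45,-0.25],0],[[0.08,-0.6,-0.25],0],[[0.1,-0.75,-0.25],0],[[0.12,-0.88,-0.25],0],[[0.13,-0.96,-0.25],0],[[0.135,-0.99,-0.25],0]]'

```text
time_s: 5.95
ee_pos: [0.5806, 0.1498, 0.1212]
eef_rot: [-3.141, -0.001, -0.001]
force: [-0.4, -0.4, -0.0]
grip_width: 0.0095
grip_force: 6.0
```

Request:
carry_out --motion '[[[0,-0.05,0],0],[[0,-0.088,0],0],[[0,-0.088,0],0],[[0,-0.088,0],0]]'

```text
time_s: 6.35
ee_pos: [0.5806, 0.1653, 0.1205]
eef_rot: [3.141, 0.0, -0.003]
force: [0.8, -0.3, -0.6]
grip_width: 0.0093
grip_force: 6.0
```

```bash
python3 go.py .581 .166 .013 0;python3 - <<'E'
from m import *
im,d=camera('scene'); cv2.imwrite('pics/d.png',np.hstack([cv2.resize(im[140:240,180:260],None,fx=5,fy=5,interpolation=cv2.INTER_CUBIC),cv2.resize(im[205:285,235:305],(400,500),interpolation=cv2.INTER_CUBIC)]))
P=world('scene',d).reshape(-1,3)
print('tinlet',fit(P,.055,.074,(.553,-.052),.03))
print('tape',fit(P,.026,.04,(.553,-.052),.035))
im,d=camera('top');P=world('top',d).reshape(-1,3)
print('tinlet',fit(P,.055,.074,(.553,-.052),.03))
E
```

```text
t 6.35 p [0.5806 0.1653 0.1205] yaw -0.17 w 0.0093 gf 6.0
shift [ 0.0019 -0.0034  0.5377] turn -0.0005
tinlet (139, 'circ', array([553.1, -51.4,  18.1]), 'rect', array([554.6, -51.9]), array([34.6, 30. ]), 54.1, 'mean', array([552.5, -54.2,  63. ]))
tape (151, 'circ', array([552.6, -52.7,  25.6]), 'rect', array([549.9, -55.5]), array([42.1, 47.9]), 49.6, 'mean', array([546.7, -59.6,  31.6]))
tinlet (104, 'circ', array([555.3, -52.4,  16.3]), 'rect', array([554.6, -52.6]), array([29. , 29.4]), 89.8, 'mean', array([554.9, -52.3,  65. ]))
```

View pics/d.png

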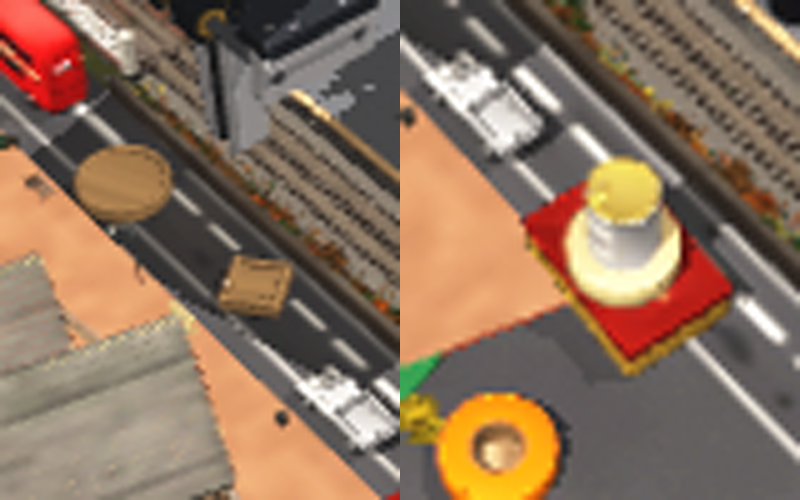

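Request:
carry_out --motion '[[[0,0,0.08],0],[[0,0,0.2],0],[[0,0,0.32],0],[[0,0,0.42],0],[[0,0,0.48],0],[[0,0,0.51],0],[[0,0,0.528],0],[[0,0,0.536],0],[[0,0,0.536],0],[[0,0,0.536],0]]'

```text
time_s: 7.45
ee_pos: [0.581, 0.1658, 0.014]
eef_rot: [-3.141, -0.001, -0.003]
force: [-0.2, -0.7, -0.7]
grip_width: 0.0097
grip_force: 6.0
```

```bash
python3 go.py .581 .166 .0118 0; python3 -c "
from h import *
print(ctrl.get_obs()['force'])"
```

```text
t 7.45 p [0.581  0.1658 0.014 ] yaw -0.15 w 0.0097 gf 6.0
shift [ 0.0001 -0.001   0.0108] turn -0.0004
[-0.1515031  -0.71910224 -0.68197961]
```

Lower ~1.5 mm further, then open partially.

Request:
carry_out --motion '[[[0,0,0.004],0],[[0,0,0.008],0],[[0,0,0.008],0],[[0,0,0.008],0]]'

```text
time_s: 7.85
ee_pos: [0.581, 0.1658, 0.0124]
eef_rot: [-3.141, -0.001, -0.003]
force: [-0.9, -0.3, 6.0]
grip_width: 0.0094
grip_force: 6.0
```

Request:
carry_out --motion '[[[0,0,0],0],[[0,0,0],0],[[0,0,0],0],[[0,0,0],0]]' --hand 0.4

```text
time_s: 8.25
ee_pos: [0.5806, 0.1657, 0.0116]
eef_rot: [3.142, 0.0, -0.003]
force: [-0.5, 1.1, 0.6]
grip_width: 0.0283
grip_force: 0.0
```

Request:
carry_out --motion '[[[0,0,-0.03],0],[[0,0,-0.1],0],[[0,0,-0.25],0],[[0,0.15,-0.4],0],[[0,0.38,-0.48],0],[[0,0.6,-0.48],0],[[0,0.8,-0.48],0],[[0,0.95,-0.48],0],[[0,1,-0.48],0],[[0,1,-0.48],0]]'

```text
time_s: 9.25
ee_pos: [0.5803, -0.0351, 0.1086]
eef_rot: [3.142, -0.001, -0.004]
force: [0.0, 0.1, 0.1]
grip_width: 0.0281
grip_force: 0.0
```

```bash
python3 go.py .5545 -.0525 .041 0;python3 - <<'E'
from m import *
im,d=camera('scene'); cv2.imwrite('pics/e.png',cv2.resize(im[160:240,190:300],None,fx=5,fy=5,interpolation=cv2.INTER_CUBIC))
P=world('scene',d).reshape(-1,3)
print(fit(P,.016,.04,(.581,.166),.02))
E
```

```text
t 9.25 p [ 0.5803 -0.0351  0.1086] yaw -0.25 w 0.0281 gf 0.0
shift [-0.1289  0.0877  0.3378] turn -0.0007
(15, 'circ', array([579. , 165.5,   5.5]), 'rect', array([580.6, 164.9]), array([10.6,  7.1]), 72.9, 'mean', array([580.1, 164.2,  23.4]))
```

View pics/e.png

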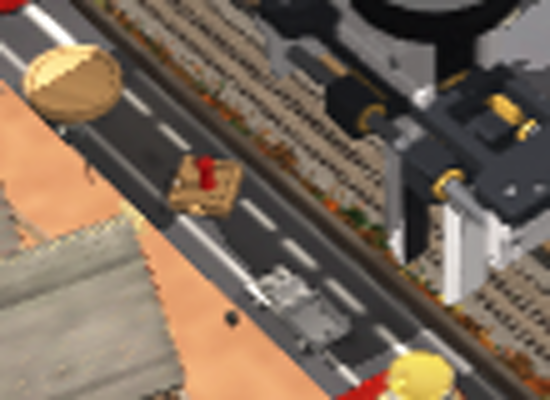

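Request:
carry_out --motion '[[[-0.06,0.04,0],0],[[-0.129,0.088,0],0],[[-0.129,0.088,0],0],[[-0.129,0.088,0.02],0],[[-0.129,0.088,0.1],0],[[-0.129,0.088,0.2],0],[[-0.129,0.088,0.29],0],[[-0.129,0.088,0.335],0],[[-0.129,0.088,0.335],0],[[-0.129,0.088,0.335],0]]' --hand -0.5

```text
time_s: 10.3
ee_pos: [0.5548, -0.0515, 0.0413]
eef_rot: [3.142, -0.001, -0.002]
force: [-0.1, -0.4, -0.3]
grip_width: 0.0706
grip_force: 0.0
```

```bash
python3 go.py .5545 -.0525 .041 0
```

```text
t 10.3 p [ 0.5548 -0.0515  0.0413] yaw -0.12 w 0.0706 gf 0.0
shift [-0.0015  0.0052  0.0013] turn -0.0003
```

Request:
carry_out --motion '[[[0,0.004,0],0],[[0,0.004,0],0],[[0,0.004,0],0],[[0,0.004,0],0],[[0,0.004,0],0],[[0,0.004,0],0],[[0,0.004,0],0],[[0,0.004,0],0]]' --hand 1 --force 12

```text
time_s: 11.1
ee_pos: [0.5544, -0.0527, 0.0408]
eef_rot: [3.142, -0.0, -0.003]
force: [-0.7, 0.2, 1.3]
grip_width: 0.032
grip_force: 12.0
```

```bash
python3 go.py .5705 .2835 .12 0
```

```text
t 11.1 p [ 0.5544 -0.0527  0.0408] yaw -0.15 w 0.032 gf 12.0
shift [ 0.0763 -1.6811 -0.3959] turn -0.0004
```

Request:
carry_out --motion '[[[0,0,-0.03],0],[[0,0,-0.08],0],[[0,0,-0.16],0],[[0.01,-0.05,-0.25],0],[[0.015,-0.13,-0.33],0],[[0.02,-0.24,-0.38],0],[[0.03,-0.36,-0.396],0],[[0.04,-0.49,-0.396],0],[[0.05,-0.62,-0.396],0],[[0.06,-0.75,-0.396],0],[[0.07,-0.86,-0.396],0],[[0.076,-0.93,-0.396],0]]'

```text
time_s: 12.3
ee_pos: [0.57, 0.1348, 0.1207]
eef_rot: [-3.141, -0.001, -0.002]
force: [-0.3, 0.0, -1.1]
grip_width: 0.0321
grip_force: 12.0
```

Request:
carry_out --motion '[[[0,-0.08,0],0],[[0,-0.19,0],0],[[0,-0.33,0],0],[[0,-0.47,0],0],[[0,-0.6,0],0],[[0,-0.69,0],0],[[0,-0.74,0],0],[[0,-0.752,0],0],[[0,-0.752,0],0],[[0,-0.752,0],0]]'

```text
time_s: 13.3
ee_pos: [0.5706, 0.2829, 0.12]
eef_rot: [3.141, 0.0, -0.004]
force: [-0.3, -0.1, 0.1]
grip_width: 0.0323
grip_force: 12.0
```

```bash
python3 go.py .5705 .2835 .0175 0
```

```text
t 13.3 p [0.5706 0.2829 0.12  ] yaw -0.2 w 0.0323 gf 12.0
shift [-3.000e-04 -3.300e-03  5.124e-01] turn -0.0006
```

Request:
carry_out --motion '[[[0,0,0.06],0],[[0,0,0.16],0],[[0,0,0.28],0],[[0,0,0.39],0],[[0,0,0.46],0],[[0,0,0.495],0],[[0,0,0.512],0],[[0,0,0.52],0],[[0,0,0.523],0],[[0,0,0.523],0]]'

```text
time_s: 14.3
ee_pos: [0.5707, 0.2838, 0.016]
eef_rot: [-3.141, -0.001, -0.003]
force: [-0.7, 0.9, -0.4]
grip_width: 0.0321
grip_force: 12.0
```

```bash
python3 go.py .5705 .2835 .0155 0; python3 -c "
from h import *
print(ctrl.get_obs()['force'])"
```

```text
t 14.3 p [0.5707 0.2838 0.016 ] yaw -0.15 w 0.0321 gf 12.0
shift [-0.0008  0.0017  0.0024] turn -0.0004
[-0.65761484  0.9280992  -0.3769579 ]
```

Request:
carry_out --motion '[[[0,0,0.003],0],[[0,0,0.005],0],[[0,0,0.005],0]]'

```text
time_s: 14.6
ee_pos: [0.5708, 0.2839, 0.0159]
eef_rot: [-3.141, -0.001, -0.003]
force: [-4.8, -2.2, 10.2]
grip_width: 0.0322
grip_force: 12.0
```

Request:
carry_out --motion '[[[0,0,0],0],[[0,0,0],0],[[0,0,0],0],[[0,0,0],0],[[0,0,0],0]]' --hand -0.3

```text
time_s: 15.1
ee_pos: [0.5703, 0.2837, 0.0142]
eef_rot: [3.142, 0.0, -0.003]
force: [-0.5, 0.7, 0.4]
grip_width: 0.0607
grip_force: 0.0
```

Request:
carry_out --motion '[[[0,0,-0.05],0],[[0,0,-0.15],0],[[0,0,-0.3],0],[[0,0.08,-0.45],0],[[0,0.3,-0.5],0],[[0,0.55,-0.5],0],[[0,0.8,-0.5],0],[[0,0.98,-0.5],0],[[0,0.98,-0.5],0]]'

```text
time_s: 16.0
ee_pos: [0.5701, 0.0839, 0.1154]
eef_rot: [3.141, -0.001, -0.007]
force: [0.2, 0.6, 0.7]
grip_width: 0.0611
grip_force: 0.0
```

```bash
python3 go.py .553 -.053 .11 0;python3 - <<'E'
from m import *
im,d=camera('scene'); cv2.imwrite('pics/f.png',cv2.resize(im[130:290,150:330],None,fx=4,fy=3.7,interpolation=cv2.INTER_CUBIC))
P=world('scene',d).reshape(-1,3)
print(fit(P,.03,.06,(.571,.283),.03))
print('tape',fit(P,.026,.04,(.553,-.052),.035))
im,d=camera('top');P=world('top',d).reshape(-1,3)
print('tape',fit(P,.026,.04,(.553,-.052),.035))
E
```

```text
t 16.0 p [0.5701 0.0839 0.1154] yaw -0.39 w 0.0611 gf 0.0
shift [-0.0807  0.6853  0.0269] turn -0.0011
(89, 'circ', array([569.2, 284.1,  17.3]), 'rect', array([569.8, 283.9]), array([33.7, 29.4]), 87.4, 'mean', array([568.6, 281.1,  37.5]))
tape (234, 'circ', array([552.7, -52.2,  26.4]), 'rect', array([552.6, -52.6]), array([49.2, 48.3]), 53.2, 'mean', array([552.1, -53.5,  30.9]))
tape (192, 'circ', array([553.3, -53.1,  32.3]), 'rect', array([555.3, -51. ]), array([48. , 57.9]), 1.3, 'mean', array([554.3, -52.9,  32.2]))
```

View pics/f.png

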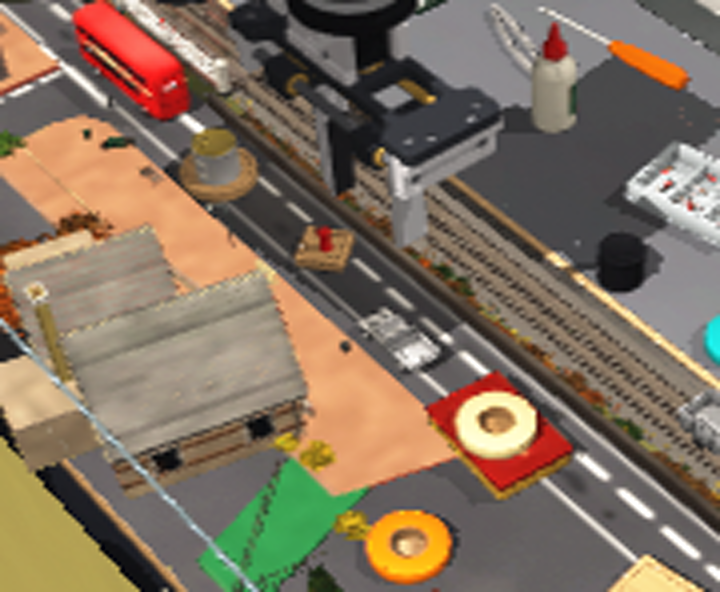

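Request:
carry_out --motion '[[[-0.03,0.24,0],0],[[-0.06,0.45,0],0],[[-0.078,0.62,0],0],[[-0.078,0.684,0.01],0],[[-0.078,0.684,0.07],0],[[-0.078,0.684,0.17],0],[[-0.078,0.684,0.27],0],[[-0.078,0.684,0.36],0],[[-0.078,0.684,0.4],0],[[-0.078,0.684,0.4],0],[[-0.078,0.684,0.4],0]]' --hand -0.55

```text
time_s: 17.2
ee_pos: [0.5543, -0.0482, 0.0347]
eef_rot: [-3.142, -0.0, -0.002]
force: [-0.6, -0.5, 1.0]
grip_width: 0.0731
grip_force: 0.0
```

```bash
python3 go.py .5535 -.053 .0255 0
```

```text
t 17.2 p [ 0.5543 -0.0482  0.0347] yaw -0.1 w 0.0731 gf 0.0
shift [-0.004   0.0238  0.0461] turn -0.0003
```

Request:
carry_out --motion '[[[-0.003,0.022,0.02],0],[[-0.003,0.022,0.044],0],[[-0.003,0.022,0.044],0],[[-0.003,0.022,0.044],0]]'

```text
time_s: 17.6
ee_pos: [0.5533, -0.0535, 0.0255]
eef_rot: [-3.142, 0.0, -0.003]
force: [0.8, -0.2, -0.8]
grip_width: 0.0725
grip_force: 0.0
```

```bash
python3 go.py .5535 -.053 .0255 0
```

```text
t 17.6 p [ 0.5533 -0.0535  0.0255] yaw -0.16 w 0.0725 gf 0.0
shift [ 0.0011 -0.0025  0.0002] turn -0.0005
```

Request:
carry_out --motion '[[[0,0,0],0],[[0,0,0],0],[[0,0,0],0],[[0,0,0],0],[[0,0,0],0],[[0,0,0],0]]' --hand 1 --force 12

```text
time_s: 18.2
ee_pos: [0.5533, -0.0534, 0.0256]
eef_rot: [-3.142, -0.0, -0.003]
force: [0.2, 0.2, 1.2]
grip_width: 0.0483
grip_force: 12.0
```

```bash
python3 go.py .5533 -.4025 .10 0
```

```text
t 18.2 p [ 0.5533 -0.0534  0.0256] yaw -0.15 w 0.0483 gf 12.0
shift [ 0.0045  1.7455 -0.3721] turn -0.0004
```

Request:
carry_out --motion '[[[0,0,-0.03],0],[[0,0,-0.08],0],[[0,0.02,-0.16],0],[[0,0.06,-0.25],0],[[0,0.14,-0.32],0],[[0,0.25,-0.37],0],[[0,0.38,-0.37],0],[[0,0.52,-0.37],0],[[0,0.66,-0.37],0],[[0,0.8,-0.37],0],[[0,0.91,-0.37],0],[[0,0.99,-0.37],0]]'

```text
time_s: 19.4
ee_pos: [0.5527, -0.2529, 0.1003]
eef_rot: [3.141, -0.001, -0.003]
force: [-0.2, -0.0, 0.1]
grip_width: 0.0481
grip_force: 12.0
```

Request:
carry_out --motion '[[[0,0.08,0],0],[[0,0.19,0],0],[[0,0.33,0],0],[[0,0.47,0],0],[[0,0.6,0],0],[[0,0.69,0],0],[[0,0.74,0],0],[[0,0.755,0],0],[[0,0.755,0],0],[[0,0.755,0],0]]'

```text
time_s: 20.4
ee_pos: [0.5526, -0.4016, 0.0996]
eef_rot: [-3.141, 0.0, -0.002]
force: [-0.1, -0.2, 0.1]
grip_width: 0.0486
grip_force: 12.0
```

```bash
python3 go.py .5533 -.4025 .0135 0
```

```text
t 20.4 p [ 0.5526 -0.4016  0.0996] yaw -0.1 w 0.0486 gf 12.0
shift [0.0033 0.0048 0.4306] turn -0.0003
```

Request:
carry_out --motion '[[[0.002,0.003,0.06],0],[[0.002,0.003,0.15],0],[[0.002,0.003,0.25],0],[[0.002,0.003,0.33],0],[[0.002,0.003,0.385],0],[[0.002,0.003,0.415],0],[[0.002,0.003,0.428],0],[[0.002,0.003,0.432],0],[[0.002,0.003,0.432],0]]'

```text
time_s: 21.3
ee_pos: [0.553, -0.4032, 0.0137]
eef_rot: [3.141, -0.001, -0.003]
force: [-0.1, 0.4, 0.5]
grip_width: 0.0483
grip_force: 12.0
```

```bash
python3 go.py .5533 -.4025 .0125 0
```

```text
t 21.3 p [ 0.553  -0.4032  0.0137] yaw -0.15 w 0.0483 gf 12.0
shift [ 0.0014 -0.0036  0.0061] turn -0.0004
```

Request:
carry_out --motion '[[[0,0,0.002],0],[[0,0,0.005],0],[[0,0,0.005],0]]'

```text
time_s: 21.6
ee_pos: [0.553, -0.4032, 0.0127]
eef_rot: [3.141, -0.001, -0.003]
force: [-1.0, 1.2, 3.6]
grip_width: 0.0482
grip_force: 12.0
```

Request:
carry_out --motion '[[[0,0,0],0],[[0,0,0],0],[[0,0,0],0],[[0,0,0],0]]' --hand -0.45

```text
time_s: 22.0
ee_pos: [0.5527, -0.403, 0.012]
eef_rot: [-3.141, 0.0, -0.003]
force: [-0.6, -0.2, -1.1]
grip_width: 0.068
grip_force: 0.0
```

Request:
carry_out --motion '[[[0,0,-0.05],0],[[0,0,-0.15],0],[[0,0,-0.3],0],[[0,-0.1,-0.45],0.02],[[0,-0.32,-0.45],0.04],[[0,-0.57,-0.45],0.06],[[0,-0.8,-0.45],0.08],[[0,-0.95,-0.45],0.1],[[0,-1,-0.45],0.12],[[0,-1,-0.45],0.14],[[0,-1,-0.45],0.14]]'

```text
time_s: 23.1
ee_pos: [0.5536, -0.2027, 0.103]
eef_rot: [-3.141, -0.001, -0.884]
force: [0.0, -1.0, 0.1]
grip_width: 0.0684
grip_force: 0.0
```

```bash
python3 go.py;python3 - <<'E'
from m import *
I=[]
for n in('scene','top'):
    im,d=camera(n); I.append(im); np.save(f'pics/{n}1.npy',d)
    P=world(n,d).reshape(-1,3)
    print(fit(P,.0155,.03,(.553,-.4025),.031))
    print('tin',fit(P,.014,.03,(.556,-.052),.056))
    # tin: lid points, exclude kerb
    s=P[(P[:,2]>.014)&(P[:,2]<.03)&(abs(P[:,0]-.557)<.042)&(abs(P[:,1]+.052)<.056)]
    print('tin rect',cv2.minAreaRect((s[:,:2]*1000).astype(np.float32)), len(s))
    s=P[(P[:,2]>.005)&(P[:,2]<.02)&(abs(P[:,0]-.531)<.062)&(abs(P[:,1]+.242)<.07)]
    print('tinh rect',cv2.minAreaRect((s[:,:2]*1000).astype(np.float32)), len(s))
    for q in('wheel_tin','tin_holder'):
        r=finder.cut_out(n,q)[0]; m=r['mask']&(d>0); s=world(n,d)[m]
        s=s[s[:,2]>(.013 if q=='wheel_tin' else .004)]
        print(q,r['conf'],cv2.minAreaRect((s[:,:2]*1000).astype(np.float32)),s.mean(0))
a=cv2.resize(I[0][220:380,260:420],(480,480),interpolation=cv2.INTER_CUBIC);b=cv2.resize(I[1][190:270,280:330],(300,480),interpolation=cv2.INTER_CUBIC)
cv2.imwrite('pics/g.png',np.hstack([a,b]))
E
```

```text
t 23.1 p [ 0.5536 -0.2027  0.103 ] yaw -50.62 w 0.0684 gf 0.0
(342, 'circ', array([ 552.9, -403.3,   26.1]), 'rect', array([ 552.7, -402.9]), array([48.8, 48.4]), 39.7, 'mean', array([ 552.5, -403.2,   18.4]))
tin (628, 'circ', array([555.6, -52.4,  50.2]), 'rect', array([556.4, -51. ]), array([86.2, 57.7]), 85.1, 'mean', array([555.4, -52.4,  19. ]))
tin rect ((556.3917846679688, -51.024658203125), (86.2479476928711, 57.74934768676758), 85.07110595703125) 628
tinh rect ((519.2457885742188, -241.9938201904297), (105.06867980957031, 109.24476623535156), 9.246896743774414) 1316
wheel_tin 0.82 ((556.43115234375, -51.052486419677734), (86.34601593017578, 57.65394973754883), 84.9245376586914) [ 0.55525802 -0.05270611  0.01892351]
tin_holder 0.7 ((529.5827026367188, -240.31089782714844), (84.1227035522461, 109.24476623535156), 9.246894836425781) [ 0.52930776 -0.24170972  0.0071319 ]
(172, 'circ', array([ 553.4, -403.2,   25.5]), 'rect', array([ 553.9, -402.4]), array([48.9, 48.7]), 22.8, 'mean', array([ 553.9, -402.8,   20.2]))
tin (529, 'circ', array([558.3, -51.5,  49.4]), 'rect', array([558. , -50.8]), array([83.2, 58.4]), 84.7, 'mean', array([557.7, -51. ,  20.4]))
tin rect ((557.9585571289062, -50.82246398925781), (83.23087310791016, 58.41508483886719), 84.7315902709961) 529
tinh rect ((555.9840087890625, -236.75790405273438), (125.06649780273438, 5.120803356170654), 71.33555603027344) 4
wheel_tin 0.81 ((557.2827758789062, -51.18164825439453), (82.86551666259766, 58.29676818847656), 85.8958969116211) [ 0.55746926 -0.05129022  0.02033923]Traceback (most recent call last):
  File "<stdin>", line 14, in <module>
IndexError: list index out of range
```

Request:
carry_out --motion '[[[0,0,0],-0.02],[[0,0,0],-0.04],[[0,0,0],-0.06],[[0,0,0],-0.08],[[0,0,0],-0.1],[[0,0,0],-0.12],[[0,0,0],-0.14],[[0,0,0],-0.16],[[0,0,0],-0.18],[[0,0,0],-0.2],[[0,0,0],-0.22],[[0,0,0],-0.235]]' --hand -0.6

```text
time_s: 24.6
ee_pos: [0.5532, -0.2032, 0.1021]
eef_rot: [-3.141, 0.0, 0.6]
force: [-1.0, -0.3, -0.2]
grip_width: 0.0755
grip_force: 0.0
```

```bash
python3 go.py .557 -.0515 .10 85
```

```text
t 24.6 p [ 0.5532 -0.2032  0.1021] yaw 34.39 w 0.0755 gf 0.0
shift [ 0.4441 -0.6153  0.0104] turn -0.1406
```

Request:
carry_out --motion '[[[0.06,-0.09,0],-0.02],[[0.14,-0.2,0],-0.04],[[0.23,-0.32,0],-0.06],[[0.32,-0.44,0],-0.08],[[0.4,-0.55,0],-0.1],[[0.44,-0.61,0],-0.12],[[0.444,-0.615,0],-0.14],[[0.444,-0.615,0],-0.1406],[[0.444,-0.615,0],-0.1406],[[0.444,-0.615,0],-0.1406]]'

```text
time_s: 25.6
ee_pos: [0.558, -0.0518, 0.1021]
eef_rot: [-3.142, -0.0, 1.474]
force: [-0.8, 0.2, 0.7]
grip_width: 0.0753
grip_force: 0.0
```

```bash
python3 go.py .557 -.0515 .006 85
python3 - <<'E'
from m import *
d=np.load('pics/top0.npy'); W=world('top',d)
for n in('scene','top'):
    camera(n)
    d=np.load(f'pics/{n}0.npy')
    r=finder.cut_out(n,'tin_holder')
    for q in r[:2]:
        m=q['mask']&(d>0); s=world(n,d)[m]; s=s[(s[:,2]>.004)&(abs(s[:,1]+.241)<.08)]
        if len(s)>20: print(n,q['conf'],len(s),cv2.minAreaRect((s[:,:2]*1000).astype(np.float32)),s.mean(0))
E
```

```text
t 25.6 p [ 0.558  -0.0518  0.1021] yaw 84.48 w 0.0753 gf 0.0
shift [ 0.0011 -0.0051  0.4805] turn -0.0014
scene 0.68 1438 ((530.1775512695312, -240.72544860839844), (85.06757354736328, 108.84432983398438), 8.363225936889648) [ 0.52901825 -0.24185369  0.00709053]
top 0.59 840 ((530.6333618164062, -240.7841796875), (80.27043151855469, 108.86936950683594), 8.961718559265137) [ 0.52995464 -0.24086083  0.00846934]
```

Request:
carry_out --motion '[[[0,-0.003,0.08],-0.001],[[0,-0.003,0.2],-0.001],[[0,-0.003,0.3],-0.001],[[0,-0.003,0.38],-0.001],[[0,-0.003,0.44],-0.001],[[0,-0.003,0.47],-0.001],[[0,-0.003,0.48],-0.001],[[0,-0.003,0.48],-0.001]]' --hand -0.48

```text
time_s: 26.6
ee_pos: [0.5576, -0.0514, 0.0065]
eef_rot: [3.141, 0.0, 1.484]
force: [0.6, 0.0, 0.3]
grip_width: 0.0697
grip_force: 0.0
```

Request:
carry_out --motion '[[[0,0,0],0],[[0,0,0],0],[[0,0,0],0],[[0,0,0],0],[[0,0,0],0],[[0,0,0],0]]' --hand 1 --force 30

```text
time_s: 27.2
ee_pos: [0.5578, -0.0514, 0.0067]
eef_rot: [3.141, 0.0, 1.484]
force: [-1.8, 0.5, 6.0]
grip_width: 0.057
grip_force: 30.0
```

```bash
python3 go.py .531 -.2415 .05 98.7
```

```text
t 27.2 p [ 0.5578 -0.0514  0.0067] yaw 85.03 w 0.057 gf 30.0
shift [-0.9586 -0.0507 -0.2163] turn -0.038
```

Request:
carry_out --motion '[[[0,0,-0.03],0],[[0,0,-0.09],0],[[-0.02,0,-0.17],0],[[-0.09,-0.005,-0.25],0],[[-0.2,-0.01,-0.25],-0.005],[[-0.34,-0.02,-0.25],-0.01],[[-0.48,-0.03,-0.25],-0.016],[[-0.62,-0.035,-0.25],-0.022],[[-0.76,-0.042,-0.25],-0.028],[[-0.87,-0.048,-0.25],-0.034],[[-0.94,-0.0507,-0.25],-0.038],[[-0.9586,-0.0507,-0.25],-0.038]]'

```text
time_s: 28.4
ee_pos: [0.5305, -0.2428, 0.0569]
eef_rot: [3.141, 0.0, 1.722]
force: [0.0, 0.7, -0.5]
grip_width: 0.0568
grip_force: 30.0
```

Request:
carry_out --motion '[[[0,0,0],0],[[0,0,0],0],[[0,0,0],0]]'

```text
time_s: 28.7
ee_pos: [0.5309, -0.2407, 0.0563]
eef_rot: [3.142, -0.0, 1.723]
force: [0.2, -0.0, -1.4]
grip_width: 0.0567
grip_force: 30.0
```

```bash
python3 go.py .531 -.2412 .0155 98.7
python3 - <<'E'
from h import *
im,d=camera('scene'); cv2.imwrite('pics/k.png',cv2.resize(im[230:350,250:390],None,fx=5,fy=5,interpolation=cv2.INTER_CUBIC))
E
```

```text
t 28.7 p [ 0.5309 -0.2407  0.0563] yaw 98.74 w 0.0567 gf 30.0
shift [-2.700e-03  2.000e-04  2.039e-01] turn 0.0001
```

View pics/k.png

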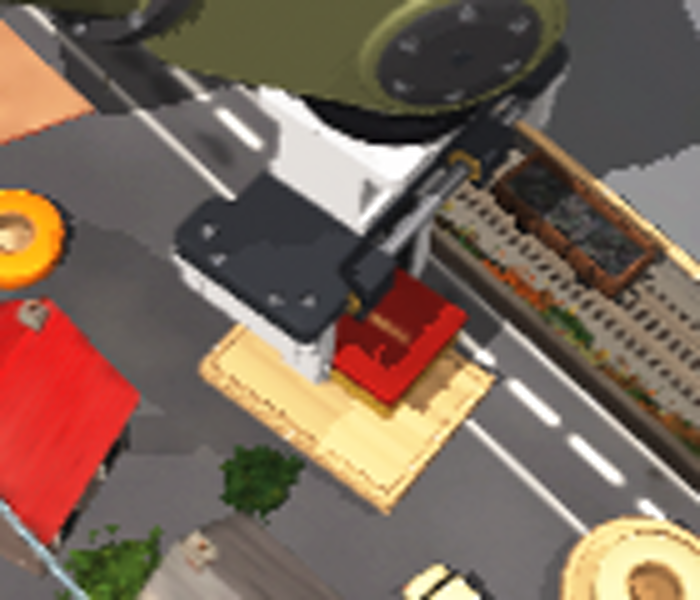

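Request:
carry_out --motion '[[[-0.002,0,0.04],0],[[-0.002,0,0.1],0],[[-0.002,0,0.15],0],[[-0.002,0,0.18],0],[[-0.002,0,0.195],0],[[-0.002,0,0.204],0],[[-0.002,0,0.209],0],[[-0.002,0,0.209],0],[[-0.002,0,0.209],0]]'

```text
time_s: 29.65
ee_pos: [0.5309, -0.2419, 0.0147]
eef_rot: [3.141, 0.0, 1.723]
force: [-1.1, 0.2, 2.5]
grip_width: 0.0576
grip_force: 30.0
```

Request:
carry_out --motion '[[[0,0,0],0],[[0,0,0],0],[[0,0,0],0],[[0,0,0],0]]' --hand -0.55

```text
time_s: 30.05
ee_pos: [0.5308, -0.2419, 0.0143]
eef_rot: [3.142, 0.0, 1.723]
force: [-0.4, -0.8, 0.2]
grip_width: 0.0725
grip_force: 0.0
```

Request:
carry_out --motion '[[[0,0,-0.05],0],[[0,0,-0.15],0],[[0,0,-0.35],0],[[0,0,-0.6],0],[[0.2,0,-0.8],0],[[0.45,0,-0.85],0],[[0.7,0,-0.85],0],[[0.9,0,-0.85],0],[[0.95,0,-0.85],0],[[0.95,0,-0.85],0]]'

```text
time_s: 31.05
ee_pos: [0.502, -0.0529, 0.1852]
eef_rot: [3.141, 0.0, 1.725]
force: [0.4, -1.1, 0.1]
grip_width: 0.0731
grip_force: 0.0
```

```bash
python3 go.py;python3 - <<'E'
from m import *
I=[]
for n in('scene','top'):
    im,d=camera(n); I.append(im)
    P=world(n,d).reshape(-1,3)
    print('tin',fit(P,.0185,.045,(.5305,-.241),.06))
    print('tape',fit(P,.0155,.03,(.553,-.4025),.031))
    print('tinlet',fit(P,.03,.06,(.571,.283),.03)); print('pillar',fit(P,.018,.04,(.581,.166),.02))
    print('bus',fit(P,.048,.07,(.583,.412),.07)); print('pick',fit(P,.01,.03,(.561,.058),.04))
    d0=np.load(f'pics/{n}0.npy');P=world(n,d0).reshape(-1,3)
    print('bus0',fit(P,.048,.07,(.583,.412),.07)); print('pick0',fit(P,.01,.03,(.561,.058),.04))
cv2.imwrite('pics/l.png',cv2.resize(I[0][120:395,150:430],None,fx=2.15,fy=2.15,interpolation=cv2.INTER_CUBIC))
E
```

```text
t 31.05 p [ 0.502  -0.0529  0.1852] yaw 98.84 w 0.0731 gf 0.0
tin (876, 'circ', array([ 528.4, -241.3,   49.2]), 'rect', array([ 529.3, -241.2]), array([59.2, 84.2]), 8.9, 'mean', array([ 527.8, -242.8,   27.1]))
tape (342, 'circ', array([ 552.3, -403.1,   26. ]), 'rect', array([ 552.9, -403.2]), array([49.1, 49.3]), 44.9, 'mean', array([ 552.7, -403.4,   18.5]))
tinlet (90, 'circ', array([569.5, 281.9,  17.5]), 'rect', array([569.1, 281.7]), array([33.3, 30.2]), 80.3, 'mean', array([568.4, 280.4,  37.7]))
pillar 0
bus 0
pick (129, 'circ', array([555.5,  57.8,  33.8]), 'rect', array([555.7,  54.7]), array([43. , 58.7]), 8.5, 'mean', array([561.2,  50.3,  15. ]))
bus0 (247, 'circ', array([583.6, 415.4,  54.6]), 'rect', array([583.9, 415. ]), array([107.9,  31.4]), 89.8, 'mean', array([582.3, 412.2,  54.2]))
pick0 (158, 'circ', array([554.3,  57.1,  33.6]), 'rect', array([551.3,  56.7]), array([44.7, 60.6]), 2.7, 'mean', array([559.8,  53.6,  15.1]))
tin (561, 'circ', array([ 524.5, -241.8,   53.3]), 'rect', array([ 515.5, -243.2]), array([88. , 84.4]), 8.0, 'mean', array([ 530.3, -240
[... 340 characters left out ...]
583.2, 165.6,   5.4]), 'rect', array([581.7, 165.6]), array([10.1,  6.7]), 86.1, 'mean', array([582.3, 165.4,  25.2]))
bus (391, 'circ', array([584.6, 416.2,  55.8]), 'rect', array([585.9, 416.4]), array([ 31.8, 109.7]), 1.2, 'mean', array([585.4, 415.1,  55.3]))
pick (153, 'circ', array([553.2,  57.9,  35.1]), 'rect', array([551.3,  58.1]), array([59.8, 44.8]), 89.7, 'mean', array([560.7,  58.5,  16. ]))
bus0 (394, 'circ', array([584.9, 416.4,  56.2]), 'rect', array([585.6, 416.2]), array([ 32.3, 110.3]), 1.2, 'mean', array([585.1, 414.9,  55.2]))
pick0 (150, 'circ', array([557.1,  57.1,  32.7]), 'rect', array([549.9,  58.1]), array([59.6, 47.8]), 89.5, 'mean', array([561.6,  56.6,  16.1]))
```

View pics/l.png

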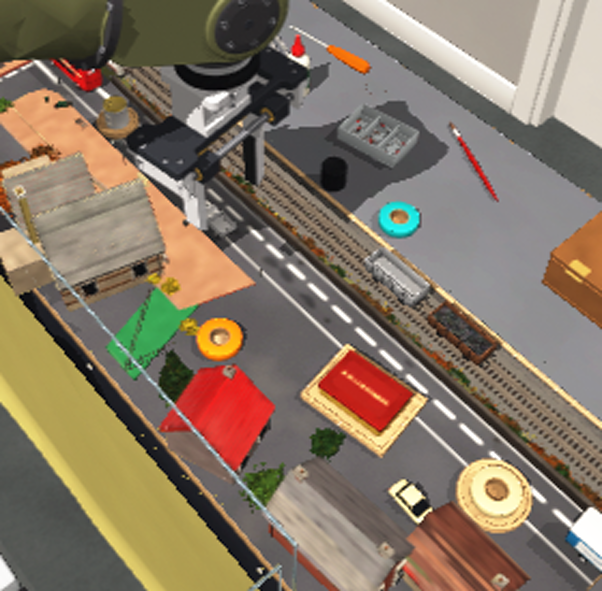

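All four are in their holders: the tin at (365,392), the tape at (495,490) and the tinlet at (117,122). The arm hides the pillar box here, but the top view still measures it standing at z ≈ 29 mm. The bus and pickup have not moved.

```bash
python3 -c "
from h import *
print(ctrl.hand_in())"
```

```text
the job is handed in; nothing more can be done
None
```

The job is handed in at about 31 s: pillar box, tinlet, tape roll and wheel tin each measured upright in their own holders, with the bus and pickup unmoved; the judge's verdict was not shown.

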